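# Tip the manifold block onto the laying-down board

## Task

The green manifold block has to lie on the rubber-topped board with its two ports facing up, ready for the fittings. Slide it standing across the bench until its foot is against the board's steel front edge, then push it high up so that it tips over that edge and lies flat on the board; do not lift it off the bench, and leave the grey block as it stands. Finish clear of everything.

Things in the scene. Friction and masses are not known exactly. Their poses are not given: they have to be found in the camera images.
- green_block: Green cast manifold block, 72 (x) x 90 (y) x 92 mm (z), 0.4 to 0.85 kg, upright on the bench 40 to 75 mm short of the board, within 8 degrees of square to it. Origin: centre of its underside; x from the port face (robot side) to the plain face (board side); z up. A 6 mm high brass plug sits in its top. Slides if pushed below 30 mm height; pushed higher it may topple before it meets the board.
- ports (a point): Middle of the green block's port face (its -x face, towards the robot at the start), 55 mm above the underside. Two 22 mm bores, 30 mm deep, lie 26 mm to either side of it; the 30 mm strip between them is flat and solid over the full height. With the foot held by the board's edge, a few newtons at 70 to 80 mm height tip the block; it falls onto the board by itself only past about 55 degrees.
- grey_block: Grey block of the same shape, size and axes, also standing before the board, left or right of the green one, about 170 mm from it centre to centre. To be left as it stands.
- board: Board fixed to the bench, 130 (x) x 340 (y) x 10 mm, plywood with a black rubber mat on top and a steel bar as front edge. Origin: centre of its underside; x points away from the robot, square to the front edge, which lies 65 mm from the origin on the -x side; z up. The 10 mm high front edge is the fence. The board is turned up to 9 degrees.
Things that resemble listed ones, but are neither listed nor needed, are in the scene too. Leave any blue look-alike of the grey_block alone. Leave any blue or red look-alike of the green_block alone.

How it is judged (in metres and radians):
On the way:
1. the green block stands upright with its foot against the board's front edge (within 15 mm) (x of green_block in the frame of board above -0.116 m and angle between green_block's own z axis and vertical below 0.12 rad), for 0.1 s.
At the end, for the whole second after the job is handed in: Green block at rest flat on the board, ports up (10 deg), square to the front edge within 20 deg, former underside towards the robot, from 35 mm before to 40 mm behind the edge and its middle within 135 mm of the board's middle line; grey block upright where it was (angle between green_block's own x axis and vertical above 2.97 rad and angle between the z axis of green_block and the x axis of board, either way round below 0.35 rad and height (world z) of green_block between 0.041 and 0.051 m and x of green_block in the frame of board between -0.1 and -0.025 m and y of green_block in the frame of board between -0.135 and 0.135 m and linear speed of green_block below 0.02 m/s and angle between grey_block's own z axis and vertical below 0.1 rad); the robot touches nothing.
It fails at once if the grey block is moved by more than 15 mm (distance of grey_block from where it was at the start of the episode above 0.015 m).
It fails at once if the green block is lifted clear of the bench (height (world z) of green_block above 0.085 m).
It also fails if it takes over 32 s, if anything falls off the work surface, if the arm or the gripper's body presses on something with over 40 N, if the wrist force passes 120 N, or if a joint passes its speed limit or range.

## Robot

A 6-joint arm with a two-finger parallel gripper is mounted at the origin on a cart in front of the work surface, level with it; the furniture and walls round the work are solid. World frame = base frame: x ahead of the robot, y to its left, z up, the work surface at z = 0. Lengths are in mm, angles in rad, forces in N, time in s.
With the tool pointing down it reaches from about 350 to 925 mm from the base axis. Payload 6.4 kg.
Tool frame: the origin (TCP) lies between the finger pads; the fingertips stand 17 mm ahead of it and the grasp point (between the pads) lies 2 mm behind it; z points along the fingers, y is the direction in which the jaws open and shut (so a half turn about z gives the same grasp; the last joint's range is limited). The gripper opens to 85 mm and grips with 20 to 120 N. Pads are 22 mm wide; open, the fingers measure 114 mm over their backs; the gripper's body (76 mm by 85 mm) begins 54 mm behind the grasp point. The pads swing forward as they close: fully open they stand 13 mm farther back than shut.
Start: joints at [-1.479, 0.245, 1.558, -0, 1.339, -0.174], TCP at [170.747, -627.184, 248.29] pointing down, gripper open.
Joint ranges: [-3.13, 3.13], [-1.02, 2.26], [0.13, 2.54], [-0.95, 4.09], [0.21, 2.88], [-2.74, 2.74]. Speed limits (rad/s): [2.57, 2.57, 3.14, 3.14, 3.14, 3.14].

## Interface

Orientations are given as a unit quaternion [x, y, z, w].
In Python, from plant import manip gives the robot as it stands.
- The arm moves only by the tool carry_out, never from a script. Its argument "increments" is one flat list of numbers, 7 for each row, row after row: the shift along the tool's x, y, z in cm, then the turn, a rotation vector about the tool's x, y, z in rad, then the closure, from -1 (fully open) to 1 (shut). In form: [x, y, z, ax, ay, az, grip, x, y, z, ax, ay, az, grip, ...]. A call has exactly 10 rows; each row is the pose to reach, as a shift and turn from the pose commanded when the call began, along the tool's axes at that moment; what a row does not reach only later rows make up. A row lasts 1/12 s, in which the tool goes at most 41.7 mm and 7.16 degrees, less where a joint would pass 70% of its speed; a pose out of reach is approached as far as the arm can. A call with a gripper value outside its range is refused whole. The fingers move at their own pace and stop on an object; "newtons" is the grip in N (left out, the last holds). Time passes only in rows, so rows that repeat a pose let the fingers close, or fill a call up. It gives the time, the measured TCP pose, the force and the opening at its end, in the units of the state.
- manip.read_state(): the state, without advancing time (a new reading comes with each control period).
- manip.snapshot(name): name is "scene" or "top" or "wrist"; returns a dict with "frame" (400x640x3 uint8, red, green, blue), "z_map" (400x640 float32, mm along the optical axis (not along the pixel's ray), 0 where there is no reading), "fx", "fy", "cx", "cy" (pixels), "extrinsics" (4x4, takes a point from world to camera coordinates). Camera axes: x right, y up, looking along -z (the intrinsics and any distortion apply to the point x, -y, -z); pixel columns grow to the right and rows downward; lengths in mm; the calibration is good to about 2 mm. A picture is of the moment at which its call begins.
- manip.close_job(): hands the job in, once; it reports no verdict.
The state is a dict: "clock": time; "joints": joint angles; "qd": joint speeds; "joint_torque": joint torques, N m; "eef_pos": TCP position; "tcp_rot": TCP orientation; "wrist_force": force on the tool from outside, world axes, zero at the start; "moment": the same for the moment, N m; "grip_width": opening from 0.0 (shut) to 1.0 (fully open).
Only numpy, scipy, OpenCV 4.12 (cv2) and the standard library are available. Lean on these libraries where they do the work, as an engineer would, in place of code of your own. Each camera call takes 0.05 s, during which the arm holds its last target. There are 200 camera calls.

## Working session

There is one attempt and no reset: what is moved stays moved. The work goes in short steps, Python scripts to look and compute and a tool call to move; the robot and the scene stay as the last step left them, time stands still between calls to the robot, and variables do not carry over. Pictures are saved under pics/ and viewed, about 8 in all and at most 12, crops included, and the job is handed in when it is done.

Besides the shell and the picture viewer there is one more tool, called as a command line: name --argument value ..., lists and objects as JSON in quotes. carry_out: Moves the arm, as the interface text tells. Its arguments: {"type":"object","properties":{"increments":{"type":"array"},"newtons":{"type":"number"}},"required":["increments"]}

```bash
mkdir -p pics; ls; cat > h.py <<'E'
import numpy as np, cv2
from plant import manip
def snap(n,f):
    s=manip.snapshot(n); cv2.imwrite(f'pics/{f}.png',s['frame'][:,:,::-1]); np.savez(f'pics/{f}.npz',**{k:s[k] for k in s}); return s
def pts(s):
    z=s['z_map']; v,u=np.mgrid[:z.shape[0],:z.shape[1]]
    c=np.stack([(u-s['cx'])/s['fx']*z,-(v-s['cy'])/s['fy']*z,-z,np.ones_like(z)],-1)
    return (c@np.linalg.inv(s['extrinsics']).T)[...,:3]
E
python3 - <<'E'
from h import *
print(manip.read_state())
a=snap('top','top1'); b=snap('scene','scene1')
for s in(a,b): print(s['fx'],s['cx'],s['cy'],np.linalg.inv(s['extrinsics']).round(2), [k for k in s])
E
```

```text
pics
{'clock': 0.0, 'joints': array([-1.47910494e+00,  2.45793389e-01,  1.55905603e+00, -1.62291426e-05,
        1.33871814e+00, -1.74113217e-01]), 'qd': array([ 0.00018612,  0.00077384, -0.00042201, -0.00040597,  0.0002023 ,
        0.00127162]), 'joint_torque': array([ 1.98174297e-03, -4.29497695e+01, -3.26127112e+01, -1.65064796e-05,
        5.39823333e-03, -3.57274125e-06]), 'eef_pos': array([ 170.68857531, -626.62136948,  247.17094438]), 'tcp_rot': array([ 9.91180749e-01,  1.32513198e-01,  3.27938485e-05, -9.86939838e-04]), 'wrist_force': array([0.12557009, 0.04115021, 0.10486878]), 'moment': array([ 0.01369881, -0.0474751 ,  0.01322874]), 'grip_width': 1.0023405882834462}
392.9353113037067 320.70793423027635 203.04768281850914 [[ 1.00000e-02  1.00000e+00 -9.00000e-02  4.09670e+02]
 [-1.00000e+00  1.00000e-02 -1.00000e-02 -2.01300e+01]
 [-1.00000e-02  9.00000e-02  1.00000e+00  1.06662e+03]
 [ 0.00000e+00  0.00000e+00  0.00000e+00  1.00000e+00]] ['frame', 'z_map', 'fx', 'fy', 'cx', 'cy', 'extrinsics']
487.00360487791403 316.3965720946651 195.2252752198565 [[-7.5000e-01  4.1000e-01 -5.2000e-01 -5.3280e+01]
 [-6.6000e-01 -4.5000e-01  6.0000e-01  6.0593e+02]
 [ 1.0000e-02  7.9000e-01  6.1000e-01  7.1015e+02]
 [ 0.0000e+00  0.0000e+00  0.0000e+00  1.0000e+00]] ['frame', 'z_map', 'fx', 'fy', 'cx', 'cy', 'extrinsics']
```

View pics/top1.png

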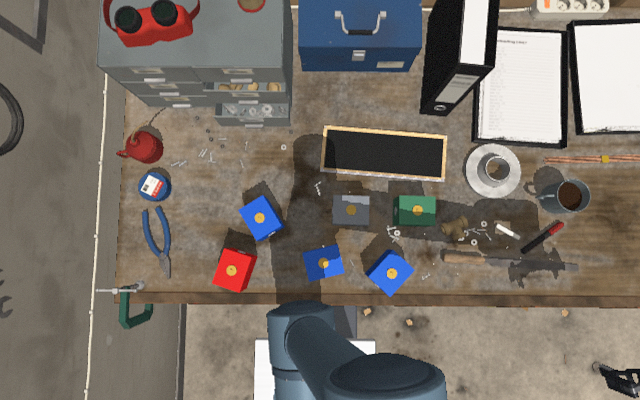

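View pics/scene1.png

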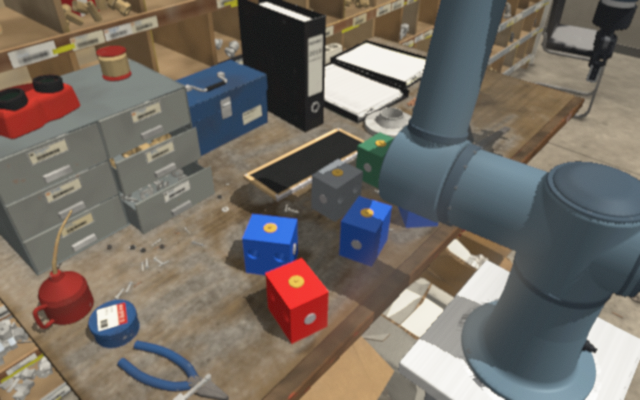

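The top view shows one green block at (417,210), with the grey one beside it at (351,209). The board is at (385,153). Look-alikes are blue at (260,218), (323,263) and (390,273), and red at (235,268). The green handle at (135,310) and the green block's shadow are not candidates. Next I measure the block and check it in a crop.

```bash
cat > m.py <<'E'
from h import *
def load(f): return dict(np.load(f'pics/{f}.npz'))
def ray(s,uv,h):
    T=np.linalg.inv(s['extrinsics']); uv=np.atleast_2d(uv).astype(float)
    d=np.c_[(uv[:,0]-s['cx'])/s['fx'],-(uv[:,1]-s['cy'])/s['fy'],-np.ones(len(uv))]@T[:3,:3].T
    return T[:3,3]+d*((h-T[2,3])/d[:,2])[:,None]
def rect(P):
    (c,wh,a)=cv2.minAreaRect(P[:,:2].astype(np.float32)); return np.round(c,1),np.round(wh,1),round(a,2)
def inbox(P,x0,x1,y0,y1,z0,z1): return (P[...,0]>x0)&(P[...,0]<x1)&(P[...,1]>y0)&(P[...,1]<y1)&(P[...,2]>z0)&(P[...,2]<z1)
E
python3 - <<'E'
from m import *
s=load('top1'); P=pts(s); hsv=cv2.cvtColor(s['frame'],cv2.COLOR_RGB2HSV)
print('green pt',P[210,430],'grey',P[209,340],'board',P[153,385],'bench',P[240,350])
def top(u0,u1,v0,v1,z0,z1):
    m=np.zeros(P.shape[:2],bool); m[v0:v1,u0:u1]=True
    m&=(P[...,2]>z0)&(P[...,2]<z1); return m
for n,b in dict(green=(390,450,185,235),grey=(325,378,185,235),blueR=(362,420,240,300),blueL=(295,350,240,300)).items():
    m=top(*b,84,105); print(n,m.sum(),np.median(P[m][:,2]),rect(P[m]))
# board: contour of black mat and outline by saturation/wood: use depth
m=top(315,452,120,186,5,20); print('board',m.sum(),np.median(P[m][:,2]),rect(P[m]))
blk=((hsv[...,2]<45)&top(315,452,120,186,-20,40)).astype(np.uint8)
blk=cv2.morphologyEx(blk,cv2.MORPH_OPEN,np.ones((5,5)))
n,l,st,_=cv2.connectedComponentsWithStats(blk);k=1+st[1:,4].argmax();v,u=np.where(l==k)
print('mat',st[k],rect(ray(s,np.c_[u,v],10)))
c=s['frame'][110:310,280:480,::-1]; cv2.imwrite('pics/crop1.png',cv2.resize(c,None,fx=3,fy=3,interpolation=cv2.INTER_CUBIC))
E
```

```text
green pt [ 486.44502557 -285.05944253   93.29798573] grey [487.36887164 -61.91259381  93.23427774] board [ 647.73752815 -187.52920495   12.53302267] bench [ 4.11000284e+02 -9.31667807e+01 -8.56053047e-02]
green 1050 91.58088131252282 (array([ 485.7, -251.6]), array([89.2, 72.2]), 88.69)
grey 1047 91.57065996591132 (array([485.3, -87.9]), array([89.7, 72.3]), 88.17)
blueR 1103 91.80488184951275 (array([ 330.5, -187.4]), array([72.5, 89.9]), 46.63)
blueL 1080 91.82937104224118 (array([354.3, -19.9]), array([71.7, 89.8]), 14.37)
board 5775 9.755896796809111 (array([ 641.7, -187.4]), array([352.8, 158.1]), 88.85)
mat [325 137  11  31 283] (array([650.3, -37.7]), array([83.4, 27.3]), 0.23)
```

View pics/crop1.png

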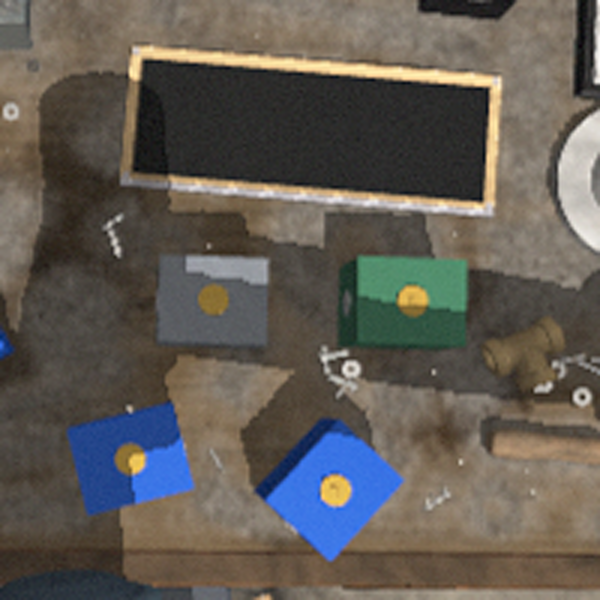

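```bash
python3 - <<'E'
from m import *
s=load('top1'); P=pts(s)
q=np.array([[122,184],[493,213],[500,77],[137,47]])
uv=(q+.5)/3-.5+[280,110]
C=ray(s,uv,10)[:,:2]; print(C.round(1))
print('sides',[round(np.linalg.norm(C[i]-C[i-1]),1) for i in range(4)])
for a,b in((0,1),(3,2)):
    d=C[b]-C[a]; print('yaw',np.degrees(np.arctan2(-d[1],-d[0]))-90)
print('centre',C.mean(0))
# refine front edge: white/steel bright, height step via depth between columns
for u in range(335,440,15):
    z=P[160:190,u,2]; k=np.where(z>5)[0].max()+160; print(u,k,P[k,u].round(1))
E
```

```text
[[ 597.4  -11.7]
 [ 573.  -347.1]
 [ 698.6 -356.3]
 [ 724.7  -24.5]]
sides [np.float64(128.0), np.float64(336.3), np.float64(125.9), np.float64(332.8)]
yaw -4.153175794444778
yaw -4.504541526798775
centre [ 648.43691594 -184.88015055]
335 176 [ 409.7  -20.1 1066.6]
350 174 [590.  -92.5   8.2]
365 175 [ 587.1 -133.1   10.5]
380 176 [ 585.  -174.1    8.1]
395 183 [ 566.3 -215.     6.4]
410 179 [ 577.5 -255.8    6.8]
425 180 [ 574.6 -295.8    9.7]
```

```bash
cat >> m.py <<'E'
from scipy.spatial.transform import Rotation as Ro
def tool(al,psi):
    c,s,C,S=np.cos(al),np.sin(al),np.cos(psi),np.sin(psi)
    x=np.array([c*C,c*S,s]); z=np.array([s*C,s*S,-c]); return Ro.from_matrix(np.c_[x,np.cross(z,x),z])
def inc(p0,R0,p1,R1):
    return np.r_[R0.inv().apply(np.array(p1)-p0)/10,(R0.inv()*R1).as_rotvec()].round(3)
E
python3 - <<'E'
from m import *
st=manip.read_state(); R0=Ro.from_quat(st['tcp_rot'])
print(R0.as_matrix().round(3))
print(inc([170.747,-627.184,248.29],R0,[400,-252,200],tool(.3,-.05)))
E
```

```text
[[ 0.965  0.263 -0.   ]
 [ 0.263 -0.965  0.002]
 [ 0.    -0.002 -1.   ]]
[ 31.972 -30.173   4.892  -0.049   0.297   0.313]
```

carry_out --increments '[32,-30.2,4.9,-0.049,0.297,0.313,1,32,-30.2,4.9,-0.049,0.297,0.313,1,32,-30.2,4.9,-0.049,0.297,0.313,1,32,-30.2,4.9,-0.049,0.297,0.313,1,32,-30.2,4.9,-0.049,0.297,0.313,1,32,-30.2,4.9,-0.049,0.297,0.313,1,32,-30.2,4.9,-0.049,0.297,0.313,1,32,-30.2,4.9,-0.049,0.297,0.313,1,32,-30.2,4.9,-0.049,0.297,0.313,1,32,-30.2,4.9,-0.049,0.297,0.313,1]'

```text
clock: 0.93
eef_pos: [387.0, -271.9, 201.7]
tcp_rot: [0.988, -0.025, 0.149, 0.005]
wrist_force: [1.6, -1.2, 0.5]
grip_width: 0.001
```

```bash
python3 - <<'E'
from m import *
s=snap('scene','scene2'); w=snap('wrist','wrist2'); st=manip.read_state()
print(st['clock'],st['eef_pos'],st['qd'].round(3)); R=Ro.from_quat(st['tcp_rot']); print(R.as_matrix().round(3))
for q in (s,w):
    P=pts(q); T=R.inv().apply((P-st['eef_pos']).reshape(-1,3)).reshape(P.shape)
    m=inbox(T,-30,30,-40,40,-60,45)&(q['z_map']>0); t=T[m]
    print(m.sum()); 
    if m.sum(): print(np.percentile(t,[0,1,5,50,95,99,100],axis=0).round(1))
cv2.imwrite('pics/a.png',np.vstack([s['frame'],w['frame']])[:,:,::-1][::1,::1]); 
im=cv2.resize(np.hstack([s['frame'],w['frame']])[:,:,::-1],(800,250)); cv2.imwrite('pics/a.png',im)
E
```

```text
1.0333 [ 388.04786197 -268.13954645  200.4332405 ] [-0.094  0.026 -0.049 -0.023 -0.008 -0.063]
[[ 0.955 -0.042  0.294]
 [-0.041 -0.999 -0.011]
 [ 0.294 -0.002 -0.956]]
0
21307
[[-11.6 -40.  -60. ]
 [ -7.7 -39.6 -59.7]
 [ -6.9 -37.9 -58.3]
 [ 11.5   0.3 -42.1]
 [ 17.8  35.8  -6.3]
 [ 18.3  38.6   7.7]
 [ 19.4  40.   13.9]]
```

View pics/a.png

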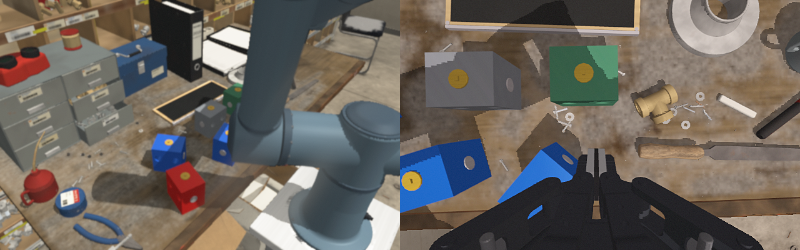

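```bash
python3 - <<'E'
from m import *
w=load('wrist2'); st=manip.read_state(); R=Ro.from_quat(st['tcp_rot'])
print(R.inv().apply(np.linalg.inv(w['extrinsics'])[:3,3]-st['eef_pos']))
P=pts(w); T=R.inv().apply((P-st['eef_pos']).reshape(-1,3)).reshape(P.shape)
for z in range(-60,20,10):
    t=T[inbox(T,-40,60,-70,70,z,z+10)]
    if len(t): print(z,len(t),t.min(0).round(1),t.max(0).round(1))
# green block port-side top edge, blue block top in wrist
hsv=cv2.cvtColor(w['frame'],cv2.COLOR_RGB2HSV)
for n,h0,h1 in(('green',40,90),('blue',100,125)):
    m=(hsv[...,0]>h0)&(hsv[...,0]<h1)&(hsv[...,1]>90)&(P[...,2]>84)&(P[...,2]<105)&inbox(P,280,560,-320,-110,0,120)
    print(n,m.sum(),rect(P[m]),cv2.boxPoints(cv2.minAreaRect(P[m][:,:2].astype(np.float32))).round(0).tolist())
print(inc(st['eef_pos'],R,[427,-256,130],tool(.3,-.05)),inc(st['eef_pos'],R,[427,-256,31],tool(.3,-.05)))
E
```

```text
[  78.02904954   -2.21160112 -125.00698325]
-60 10014 [ -9.  -57.8 -60. ] [ 19.4  53.7 -50. ]
-50 5154 [ -8.7 -50.2 -50. ] [ 19.   46.2 -40. ]
-40 5814 [-11.6 -41.6 -40. ] [ 15.   36.4 -30. ]
-30 1554 [-11.3 -33.6 -30. ] [ 15.3  28.5 -20. ]
-20 812 [-10.6 -16.3 -20. ] [ 12.7  10.7 -10. ]
-10 672 [  6.6 -16.3 -10. ] [12.7 10.8 -0. ]
0 552 [  6.9 -16.4   0. ] [12.5 10.8 10. ]
10 103 [  7.  -14.4  10. ] [12.4  8.8 13.9]
green 8678 (array([ 488.5, -252.8]), array([89.6, 71.9]), 88.46) [[451.0, -297.0], [523.0, -299.0], [526.0, -209.0], [454.0, -207.0]]
blue 3592 (array([ 339. , -181.7]), array([56. , 90.5]), 46.93) [[287.0, -171.0], [353.0, -233.0], [391.0, -192.0], [325.0, -130.0]]
[ 1.600e+00 -1.365e+00  7.863e+00 -4.000e-03  2.000e-03  7.000e-03] [-1.3100e+00 -1.3490e+00  1.7326e+01 -4.0000e-03  2.0000e-03  7.0000e-03]
```

carry_out --increments '[1.0,-1.0,4,0,0,0,1,1.6,-1.4,7.8,-0.004,0.002,0.007,1,1.6,-1.4,7.8,-0.004,0.002,0.007,1,0.7,-1.4,10.5,-0.004,0.002,0.007,1,0,-1.4,13,-0.004,0.002,0.007,1,-0.7,-1.4,15.3,-0.004,0.002,0.007,1,-1.3,-1.4,17.3,-0.004,0.002,0.007,1,-1.3,-1.4,17.3,-0.004,0.002,0.007,1,-1.3,-1.4,17.3,-0.004,0.002,0.007,1,-1.3,-1.4,17.3,-0.004,0.002,0.007,1]'

```text
clock: 1.87
eef_pos: [426.6, -263.5, 34.8]
tcp_rot: [0.988, -0.028, 0.151, 0.007]
wrist_force: [-0.4, -0.2, -0.0]
grip_width: 0.003
```

carry_out --increments '[0.3,-0.42,0.31,0,0,0,1,0.62,-0.84,0.56,0,0,0,1,1.1,-0.83,0.71,0,0,0,1,1.58,-0.82,0.86,0,0,0,1,2.06,-0.81,1.0,0,0,0,1,2.54,-0.8,1.15,0,0,0,1,3.01,-0.8,1.3,0,0,0,1,3.49,-0.79,1.45,0,0,0,1,3.97,-0.78,1.59,0,0,0,1,4.44,-0.77,1.74,0,0,0,1]'

```text
clock: 2.7
eef_pos: [474.4, -257.2, 29.5]
tcp_rot: [0.988, -0.028, 0.15, 0.006]
wrist_force: [-3.5, 0.0, 2.9]
grip_width: -0.003
```

```bash
cat > g.py <<'E'
from m import *
import sys
n=sys.argv[1]; s=snap('top',n); P=pts(s); st=manip.read_state(); hsv=cv2.cvtColor(s['frame'],cv2.COLOR_RGB2HSV)
print(st['clock'],st['eef_pos'].round(1),st['wrist_force'].round(1))
m=(hsv[...,0]>40)&(hsv[...,0]<90)&(hsv[...,1]>80)&inbox(P,380,760,-340,-160,60,115)
print('green',m.sum(),np.percentile(P[m][:,2],[5,50,95]).round(1),rect(P[m]))
m=inbox(P,380,560,-150,-20,84,105); print('grey',rect(P[m]))
print(Ro.from_quat(st['tcp_rot']).as_matrix().round(3))
w=snap('wrist',n+'w')
cv2.imwrite('pics/v.png',cv2.resize(np.hstack([s['frame'],w['frame']])[:,:,::-1],(800,250)))
E
python3 g.py t3
```

```text
2.75 [ 475.2 -257.5   29.8] [-1.1 -0.4  0.6]
green 1038 [73.4 91.2 94.2] (array([ 521.1, -254.7]), array([71.9, 91.1]), 0.29)
grey (array([448.6, -81.3]), array([ 99.1, 155.1]), 79.65)
[[ 0.953 -0.058  0.297]
 [-0.054 -0.998 -0.021]
 [ 0.298  0.004 -0.955]]
```

carry_out --increments '[0.24,0,0.07,0,0,0,1,0.48,0,0.15,0,0,0,1,0.72,0.01,0.22,0,0,0,1,0.9,0.01,0.28,0,0,0,1,1.05,0.01,0.32,0,0,0,1,1.15,0.01,0.35,0,0,0,1,1.24,0.01,0.38,0,0,0,1,1.33,0.01,0.41,0,0,0,1,1.42,0.01,0.44,0,0,0,1,1.5,0.01,0.46,0,0,0,1]'

```text
clock: 3.63
eef_pos: [489.6, -258.1, 29.6]
tcp_rot: [0.988, -0.028, 0.15, 0.006]
wrist_force: [-3.0, -0.5, 0.4]
grip_width: -0.001
```

```bash
python3 g.py t4
```

```text
3.6833 [ 489.7 -258.1   29.6] [-2.4  0.8 -0.6]
green 1024 [72.8 91.2 94.1] (array([ 536.4, -255.3]), array([72. , 90.4]), 0.72)
grey (array([448.7, -81.2]), array([ 98.9, 155. ]), 79.65)
[[ 0.953 -0.058  0.297]
 [-0.054 -0.998 -0.02 ]
 [ 0.297  0.003 -0.955]]
```

View pics/v.png

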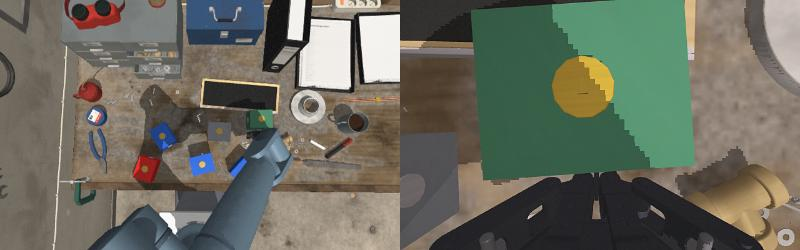

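carry_out --increments '[0.15,0,0.05,0,0,0,1,0.3,0,0.09,0,0,0,1,0.42,0,0.13,0,0,0,1,0.52,0,0.16,0,0,0,1,0.6,0,0.19,0,0,0,1,0.66,0,0.21,0,0,0,1,0.72,0,0.22,0,0,0,1,0.76,0,0.24,0,0,0,1,0.76,0,0.24,0,0,0,1,0.76,0,0.24,0,0,0,1]'

```text
clock: 4.57
eef_pos: [493.2, -255.3, 27.2]
tcp_rot: [0.989, -0.027, 0.145, 0.002]
wrist_force: [-24.9, 6.7, 15.8]
grip_width: -0.003
```

```bash
python3 g.py t5; python3 - <<'E'
from m import *
w=load('t5w'); P=pts(w); hsv=cv2.cvtColor(w['frame'],cv2.COLOR_RGB2HSV)
m=(hsv[...,0]>40)&(hsv[...,0]<90)&(hsv[...,1]>80)&inbox(P,380,760,-340,-160,84,115)
print('wrist green',m.sum(),rect(P[m]))
E
```

```text
4.6167 [ 493.2 -255.3   27.2] [-26.4   5.6  14.2]
green 994 [78.7 91.1 94.1] (array([ 539.6, -253.2]), array([90.6, 72.5]), 87.2)
grey (array([448.7, -81.1]), array([ 98.7, 155. ]), 79.65)
[[ 0.957 -0.054  0.287]
 [-0.053 -0.999 -0.011]
 [ 0.287 -0.004 -0.958]]
wrist green 91223 (array([ 543.2, -253.5]), array([91.2, 73.3]), 87.42)
```

carry_out --increments '[-0.6,-0.05,-0.2,0,0,0,1,-1.2,-0.1,-0.4,0,0,0,1,-1.88,-0.14,-0.59,0,0,0,1,-1.88,-0.14,-0.59,0,0,0,1,-1.29,-0.14,-2.5,0,0,0,1,-0.69,-0.13,-4.41,0,0,0,1,-0.04,-0.12,-6.5,0,0,0,1,-0.04,-0.12,-6.5,0,0,0,1,-0.04,-0.12,-6.5,0,0,0,1,-0.04,-0.12,-6.5,0,0,0,1]'

```text
clock: 5.5
eef_pos: [477.8, -255.9, 91.1]
tcp_rot: [0.988, -0.028, 0.15, 0.006]
wrist_force: [0.6, -0.2, -0.4]
grip_width: 0.0
```

```bash
python3 g.py t6; python3 - <<'E'
from m import *
w=load('t6w'); P=pts(w); hsv=cv2.cvtColor(w['frame'],cv2.COLOR_RGB2HSV)
m=(hsv[...,0]>40)&(hsv[...,0]<90)&(hsv[...,1]>80)&inbox(P,380,760,-340,-160,84,115)
print('wrist green',m.sum(),rect(P[m]))
cv2.imwrite('pics/w6.png',w['frame'][:,:,::-1])
E
```

```text
5.55 [ 477.5 -255.6   90.5] [ 0.6 -0.4 -0.4]
green 1022 [77.3 91.2 94.1] (array([ 539.4, -253.3]), array([90.4, 72.4]), 87.04)
grey (array([448.7, -81.1]), array([ 98.6, 155. ]), 79.64)
[[ 0.954 -0.058  0.295]
 [-0.055 -0.998 -0.019]
 [ 0.296  0.002 -0.955]]
wrist green 27517 (array([ 543.2, -253.6]), array([90.7, 72.6]), 87.25)
```

View pics/w6.png

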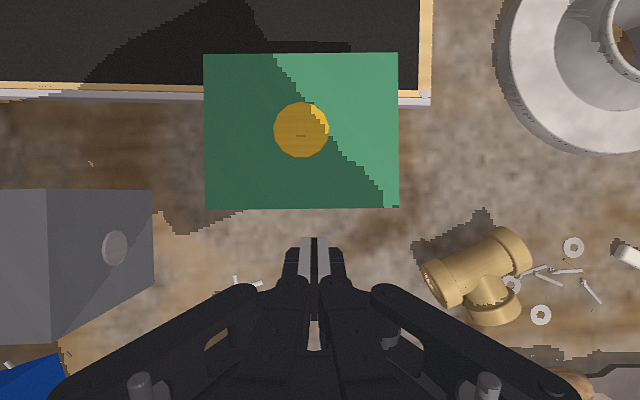

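```bash
python3 - <<'E'
from m import *
w=load('t6w'); P=pts(w); st=manip.read_state()
for a,b in((60,85),(85,100)):
    m=inbox(P,455,503,-290,-220,a,b); print(m.sum(),P[m].min(0).round(1),P[m].max(0).round(1))
m=inbox(P,455,580,-310,-190,88,93.5)
print(P[m][:,1].min(),P[m][:,1].max())
E
```

```text
142 [ 485.1 -268.6   80.3] [ 491.8 -243.3   85. ]
932 [ 480.7 -269.6   85. ] [ 490.9 -242.4  100. ]
-300.5407683300368 -206.75152696196292
```

carry_out --increments '[0.66,-0.24,0.2,0,0,0,1,1.27,-0.35,0.39,0,0,0,1,2.07,-0.35,0.01,0,0,0,1,2.8,-0.34,-0.29,0,0,0,1,3.38,-0.34,-0.47,0,0,0,1,3.95,-0.34,-0.61,0,0,0,1,4.5,-0.34,-0.7,0,0,0,1,5.04,-0.34,-0.75,0,0,0,1,5.57,-0.34,-0.79,0,0,0,1,6.1,-0.33,-0.78,0,0,0,1]'

```text
clock: 6.43
eef_pos: [534.7, -256.2, 117.7]
tcp_rot: [0.988, -0.028, 0.151, 0.006]
wrist_force: [-1.7, -0.4, 2.2]
grip_width: -0.0
```

```bash
python3 g.py t7; python3 - <<'E'
from m import *
w=load('t7w'); P=pts(w); hsv=cv2.cvtColor(w['frame'],cv2.COLOR_RGB2HSV)
g=(hsv[...,0]>40)&(hsv[...,0]<90)&(hsv[...,1]>80)&inbox(P,450,760,-340,-160,20,150)
Q=P[g]; print(g.sum(),Q.min(0).round(1),Q.max(0).round(1))
sel=np.abs(Q[:,1]+285)<10; q=Q[sel]
# dominant planes: print profile x->z
for x in range(500,680,8):
    k=q[(q[:,0]>x)&(q[:,0]<x+8)]
    if len(k): print(x+4,np.median(k[:,2]).round(1),len(k))
E
```

```text
6.4833 [ 535.5 -256.5  118.2] [0.3 0.  1.2]
green 882 [ 76.4  96.7 112.2] (array([ 567.2, -254.1]), array([90.8, 93.7]), 84.47)
grey (array([448.6, -81.2]), array([ 98.8, 155. ]), 79.64)
[[ 0.953 -0.058  0.298]
 [-0.054 -0.998 -0.022]
 [ 0.299  0.005 -0.954]]
22452 [ 508.3 -303.3   32.3] [ 620.5 -205.8  134.4]
512 40.6 113
520 56.1 173
528 71.0 274
536 74.7 289
544 101.3 395
552 113.3 618
560 110.3 667
568 106.2 619
576 101.9 570
584 97.8 522
592 93.8 486
600 89.2 460
608 85.2 423
616 82.2 168
```

View pics/v.png

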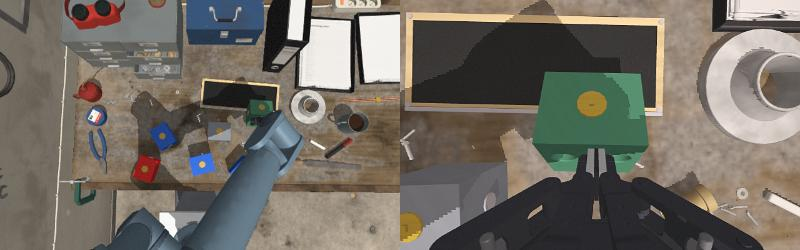

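carry_out --increments '[0.51,0,0.05,0,0,0,1,1.11,0,0.16,0,0,0,1,1.69,0,0.29,0,0,0,1,2.28,0,0.44,0,0,0,1,2.75,0,0.6,0,0,0,1,3.21,0,0.82,0,0,0,1,3.66,0,1.04,0,0,0,1,4.1,0,1.31,0,0,0,1,4.51,0,1.7,0,0,0,1,4.79,0,2.13,0,0,0,1]'

```text
clock: 7.37
eef_pos: [586.6, -259.0, 110.9]
tcp_rot: [0.988, -0.028, 0.15, 0.006]
wrist_force: [-0.5, 0.6, -0.6]
grip_width: -0.002
```

```bash
python3 g.py t8; python3 - <<'E'
from m import *
w=load('t8w'); P=pts(w); hsv=cv2.cvtColor(w['frame'],cv2.COLOR_RGB2HSV)
g=(hsv[...,0]>40)&(hsv[...,0]<90)&(hsv[...,1]>80)&inbox(P,450,760,-340,-160,5,150)
Q=P[g]; print(g.sum(),Q.min(0).round(1),Q.max(0).round(1))
sel=np.abs(Q[:,1]+293)<8; q=Q[sel]
for x in range(500,690,12):
    k=q[(q[:,0]>x)&(q[:,0]<x+12)]
    if len(k): print(x+6,np.median(k[:,2]).round(1),len(k))
E
```

```text
7.4167 [ 586.5 -258.7  110. ] [-1.   0.5 -0.5]
green 543 [68.1 81.  84.2] (array([ 650. , -268.6]), array([ 71.5, 223.3]), 48.53)
grey (array([448.7, -81.3]), array([ 99.1, 154.9]), 79.65)
[[ 0.953 -0.057  0.296]
 [-0.054 -0.998 -0.02 ]
 [ 0.297  0.003 -0.955]]
18505 [ 565.7 -323.6   10.1] [ 648.4 -210.   145.2]
566 81.9 164
578 82.1 566
590 82.0 646
602 73.9 759
614 81.5 644
626 82.0 611
638 82.0 530
```

View pics/v.png

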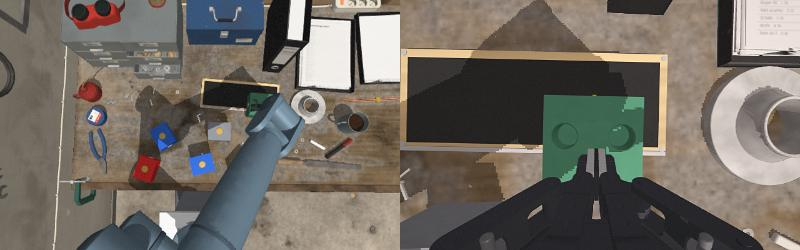

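It is lying flat with its ports up (top at 82 mm, as it should be). Now I retreat upwards and back.

carry_out --increments '[0.6,0,-1.9,0,0,0,1,1.5,0,-4.8,0,0,0,1,2.7,0,-8.6,0,0,0,1,3.9,0,-12.4,0,0,0,1,4.5,0,-14.3,0,0,0,1,2,0,-15.1,0,0,0,1,-1.5,0,-16.2,0,0,0,1,-5,0,-17.2,0,0,0,1,-8,0,-18,0,0,0,1,-8,0,-18,0,0,0,1]'

```text
clock: 8.3
eef_pos: [452.4, -249.9, 257.5]
tcp_rot: [0.988, -0.029, 0.149, 0.006]
wrist_force: [-0.2, -0.6, 0.1]
grip_width: -0.002
```

carry_out --increments '[0,0,0,0,0,0,1,0,0,0,0,0,0,1,0,0,0,0,0,0,1,0,0,0,0,0,0,1,0,0,0,0,0,0,1,0,0,0,0,0,0,1,0,0,0,0,0,0,1,0,0,0,0,0,0,1,0,0,0,0,0,0,1,0,0,0,0,0,0,1]'

```text
clock: 9.13
eef_pos: [456.3, -250.9, 259.1]
tcp_rot: [0.988, -0.028, 0.15, 0.006]
wrist_force: [0.3, -0.4, 0.8]
grip_width: 0.0
```

```bash
python3 g.py t9; python3 - <<'E'
from m import *
w=load('t9w'); P=pts(w); hsv=cv2.cvtColor(w['frame'],cv2.COLOR_RGB2HSV)
g=(hsv[...,0]>40)&(hsv[...,0]<90)&(hsv[...,1]>80)&inbox(P,500,720,-340,-160,76,90)
r=rect(P[g]); print('green',g.sum(),np.median(P[g][:,2]),r)
grey=inbox(P,430,540,-150,-30,84,105); print('grey wrist',grey.sum(),rect(P[grey]))
s=load('t9'); Pt=pts(s); k=inbox(Pt,430,540,-150,-30,86,96); k[:, :325]=0; k[:,378:]=0; print('grey top',k.sum(),rect(Pt[k]))
psi=np.radians(-4.3); d=np.array(r[0])-[648.4,-184.9]; ax=np.array([np.cos(psi),np.sin(psi)])
print('block centre in board frame',d@ax,d@[-ax[1],ax[0]])
E
```

```text
9.1833 [ 456.3 -250.9  259.1] [ 0.2 -0.4 -0.4]
green 1270 [71.8 81.  84.1] (array([ 596.1, -256.5]), array([90.7, 92.7]), 85.26)
grey (array([448.6, -81.2]), array([ 98.8, 155. ]), 79.65)
[[ 0.953 -0.058  0.297]
 [-0.054 -0.998 -0.02 ]
 [ 0.297  0.003 -0.955]]
green 6926 81.89194707879415 (array([ 599.3, -256.8]), array([90.1, 92.8]), 85.32)
grey wrist 6469 (array([488.6, -88.1]), array([91.3, 72.2]), 88.24)
grey top 1020 (array([485.5, -87.6]), array([89.3, 72.4]), 88.51)
block centre in board frame -43.570819597270244 -75.37906658762851
```

View pics/v.png

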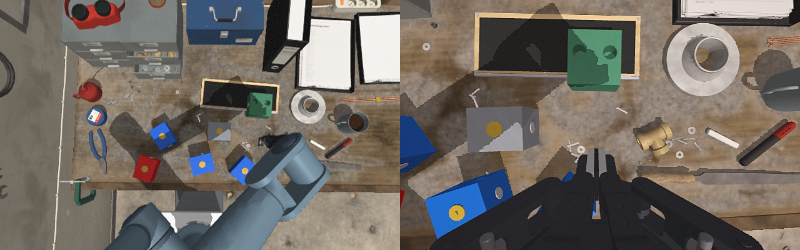

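```bash
python3 -c "
from plant import manip
print(manip.close_job())"
```

```text
the job is handed in; nothing more can be done
None
```

The green block now lies flat on the board with its ports up, and I handed the job in at about 9.2 s of the 32 s allowed. No verdict came back.

**What I did:** I slid the block standing to the board's steel edge with the shut fingers, touching at about 18 mm height. The contact force rose to about 26 N at the edge, with the block upright and its yaw at -2.7°. I then tipped it over the edge by pushing at about 80 mm on the strip between the ports. It fell onto the board, and I drew the arm back to about 180 mm above the blocks.

**Last checks before handing in:**

| Check | Measured | Limit or expected |
|---|---|---|
| Block top height | 82 mm (flat; both bores seen from above) | 82 mm |
| Squareness to the front edge | within about 1° | 20° |
| Former underside before the edge | about 25–28 mm (wrist and top views differ by 3 mm) | 35 mm |
| Block middle off the board's middle line | about 75 mm | 135 mm |
| Grey block shift from start (top view) | under 1 mm, still upright | 15 mm |
| Wrist force | about 0 N | no contact |

**Checks that disagreed:** The top and wrist cameras differ by about 3 mm in x throughout. The automatic grey-block reading in my look-around script was wrong from the push onward, because other things such as the arm fell inside its search area. I measured the grey block separately for the table.

The underside is the closest to its limit, with about 7–10 mm to spare. I judged that enough and did not nudge the block further on.

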